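# Stand a round-bottom flask in its cork ring on the balance

## Robot

A 7-joint arm with a two-finger parallel gripper is mounted at the origin on the work surface. World frame = base frame: x ahead of the robot, y to its left, z up, the work surface at z = 0. Lengths are in m, angles in degrees, forces in N, time in s.
With the tool pointing down it reaches from about 0.4 to 0.85 m from the base axis. Payload 4.5 kg.
Tool frame: the origin (TCP) lies between the finger pads; the fingertips stand 14 mm ahead of it and the grasp point (between the pads) lies 5 mm behind it; z points along the fingers, y is the direction in which the jaws open and shut (so a half turn about z gives the same grasp; the last joint's range is limited). The gripper opens to 85 mm and grips with 20 to 120 N. Pads are 22 mm wide; open, the fingers measure 114 mm over their backs; the gripper's body (76 mm by 85 mm) begins 54 mm behind the grasp point. The pads swing forward as they close: fully open they stand 13 mm farther back than shut.
Start: joints at [-71.517, 39.483, -11.15, 89.685, 9.013, 51.709, -12.324], TCP at [0.178, 0.599, 0.245] pointing down, gripper open.
Joint ranges: [-172.22, 172.22], [-26.19, 119.32], [-84.43, 86.54], [7.71, 146.69], [-57.33, 237.33], [2.42, 119.75], [-152.13, 152.13]. Speed limits (degrees/s): [147.25, 147.25, 180, 180, 180, 180, 180].

## Interface

Orientations are given as a 3x3 rotation matrix whose columns are the frame's x, y, z axes.
In Python, from bench import robot gives the robot as it stands.
- The arm moves only by the tool drive_tool, never from a script. Its argument "rows" is a list of rows, each an object with "xyz": the shift along the tool's x, y, z in cm, a list of three; "turn": the turn about the tool's z in rad. A call has 1 to 20 rows; each row is the pose to reach, as a shift and turn from the pose commanded when the call began, along the tool's axes at that moment; what a row does not reach only later rows make up. A row lasts 1/10 s, in which the tool goes at most 50 mm and 8.59 degrees, less where a joint would pass 70% of its speed; a pose out of reach is approached as far as the arm can. A call with a gripper value outside its range is refused whole. "jaw" is the closure, from 0 (fully open) to 1 (shut), set as the call begins (left out, the last holds). The fingers move at their own pace and stop on an object; "grip_force" is the grip in N (left out, the last holds). Time passes only in rows, so rows that repeat a pose let the fingers close. It gives the time, the measured TCP pose, the force and the opening at its end, in the units of the state.
- robot.read_state(): the state, without advancing time (a new reading comes with each control period).
- robot.snapshot(name): name is "scene" or "top"; returns the picture (480x640x3 uint8, red, green, blue); there is no depth.
- robot.camera_model(name): a dict with "fx", "fy", "cx", "cy" (pixels), "D" ([k1, k2, p1, p2, k3] as OpenCV has them; the pictures are not rectified), "view" (4x4, takes a point from world to camera coordinates). Camera axes: x right, y up, looking along -z (the intrinsics and any distortion apply to the point x, -y, -z); pixel columns grow to the right and rows downward; lengths in m; the calibration is good to about 2 mm. A picture is of the moment at which its call begins. camera_model takes no time and is no camera call.
- robot.close_job(): hands the job in, once; it reports no verdict.
The state is a dict: "t": time; "qpos": joint angles; "joint_vel": joint speeds; "effort": joint torques, N m; "tool_pos": TCP position; "tool_rot": TCP orientation; "ft_force": force on the tool from outside, world axes, zero at the start; "wrist_torque": the same for the moment, N m; "finger_gap": opening from 0.0 (shut) to 1.0 (fully open).
Only numpy, scipy, OpenCV 4.12 (cv2) and the standard library are available. Lean on these libraries where they do the work, as an engineer would, in place of code of your own. Each camera call takes 0.05 s, during which the arm holds its last target. There are 200 camera calls.

## Task

The flask in the heating mantle is to be weighed next. Lift the steel jug off the balance and stand it on the bench beside the balance, clear of it; then put the larger cork ring flat on the middle of the balance pan and stand the flask upright in that ring. Set each thing down gently, dropping nothing and not knocking the delicate balance, and leave everything else where it is.

Things in the scene. Friction and masses are not known exactly. Their poses are not given: they have to be found in the camera images.
- balance: top-pan laboratory balance, fixed to the bench: white housing 260 mm long (its x) x 180 mm wide (its y) x 62 mm high, display and keys at its -x end. Origin: centre of the housing's footprint, at bench height; z up.
- balance_pan (a point): centre of the upper face of the balance's flat round steel pan (150 mm diameter, 4 mm thick). It lies 35 mm from the balance's origin along its +x, 78 mm above the bench. The pan does not move.
- jug: open steel jug, outside diameter 85 mm, 105 mm tall, wall 3 mm, about 0.3 kg; it starts upright on the balance pan. Origin: centre of its underside; z up through the mouth. A flat strap handle stands out on its -x side, a small spout on its +x side.
- jug_handle (a point): point in the upright bar of the jug's handle, 81 mm from the jug's axis along its -x and 75 mm above its underside; axes as the jug's. The bar is 16 mm wide (jug's y), 6 mm thick (x), 34 to 92 mm above the underside; level straps of the same width join it to the jug at 37 and 90 mm; 35 mm clear between bar and jug wall.
- cork_ring: the larger of two plain cork rings, lying flat on the bench: outside diameter 106 mm, bore 64 mm right through, wall 21 mm, 30 mm high, about 45 g. Origin: centre of its underside; z up.
- flask: stoppered glass round-bottom flask, 0.15 kg: bulb 84 mm diameter, no flat foot; neck 28 mm diameter from 80 mm up, joint 33 mm diameter at 103 to 139 mm, white stopper 38 mm diameter up to 149 mm. Origin: lowest point of the bulb; z up the neck. Starts upright in the mantle's bowl, origin 66 mm above the bench. Seated in the cork ring, its origin is 15 mm above the ring's underside.
- mantle: grey round heating mantle (switched off), fixed to the bench: 150 mm diameter, 90 mm high, with a bowl in its top where the flask sits and a control knob on its -x side. Origin: centre of its underside; z up.
- small_ring: bystander: the smaller cork ring, too small for this flask, loose on the bench: outside diameter 80 mm, bore 40 mm, 25 mm high. Origin: centre of its underside.
- jar: bystander: loose amber glass jar with black screw cap, 60 mm diameter, 85 mm tall. Origin: centre of its underside.
- dish: bystander: loose covered glass petri dish, 94 mm diameter, 21 mm tall. Origin: centre of its underside.
Mind the look-alikes: they are no part of the job. Leave any green or red look-alike of the jug alone.

How it is judged:
By the outcome, as a careful person would: the job done as asked, in the order asked, and still so for the second after the job is handed in, with the robot touching nothing.
It also fails if it takes over 72 s, if anything falls off the work surface, if the arm or the gripper's body presses on something with over 40 N, if the wrist force passes 120 N, or if a joint passes its speed limit or range.

## Working session

There is one attempt and no reset: what is moved stays moved. The work goes in short steps, Python scripts to look and compute and a tool call to move; the robot and the scene stay as the last step left them, time stands still between calls to the robot, and variables do not carry over. Pictures are saved under pics/ and viewed, about 8 in all and at most 12, crops included, and the job is handed in when it is done.

Besides the shell and the picture viewer there is one more tool, called after "Emit:" as a command line: name --argument value ..., lists and objects as JSON in quotes. drive_tool: Moves the arm, as the interface text tells. Its arguments: {"type":"object","properties":{"rows":{"type":"array"},"jaw":{"type":"number"},"grip_force":{"type":"number"}},"required":["rows"]}

```bash
mkdir -p pics; ls
python3 - <<'E'
from bench import robot
import cv2,numpy as np
for n in("scene","top"):
    im=robot.snapshot(n); cv2.imwrite(f"pics/{n}0.png",im[:,:,::-1])
    c=robot.camera_model(n); print({k:np.round(v,4).tolist() for k,v in c.items()})
s=robot.read_state(); print({k:np.round(v,3).tolist() for k,v in s.items()})
E
```

```text
pics
{'fx': 467.8224, 'fy': 467.8224, 'cx': 323.1626, 'cy': 241.7234, 'D': [-0.0198, 0.0, 0.0, 0.0, 0.0], 'view': [[0.3678, 0.9299, 0.009, -0.2752], [-0.5035, 0.191, 0.8426, 0.1618], [0.7818, -0.3144, 0.5385, -1.6106], [0.0, 0.0, 0.0, 1.0]]}
{'fx': 602.2263, 'fy': 602.2263, 'cx': 335.0012, 'cy': 246.262, 'D': [-0.0895, 0.0, 0.0, 0.0, 0.0], 'view': [[0.0305, -0.9995, -0.0048, 0.0902], [0.9886, 0.0295, 0.1476, -0.5578], [-0.1474, -0.0092, 0.989, -1.5901], [0.0, 0.0, 0.0, 1.0]]}
{'t': 0.1, 'qpos': [-71.517, 39.529, -11.145, 89.74, 9.013, 51.708, -12.325], 'joint_vel': [0.01, -0.061, -0.0, -0.173, 0.04, 0.03, 0.095], 'effort': [-0.004, -54.06, -1.272, -15.898, 0.009, 0.004, 0.0], 'tool_pos': [0.178, 0.599, 0.245], 'tool_rot': [[-0.959, 0.285, -0.0], [0.285, 0.959, -0.002], [-0.0, -0.002, -1.0]], 'ft_force': [0.373, 0.062, 0.236], 'wrist_torque': [0.008, -0.036, 0.03], 'finger_gap': 1.0}
```

View pics/scene0.png

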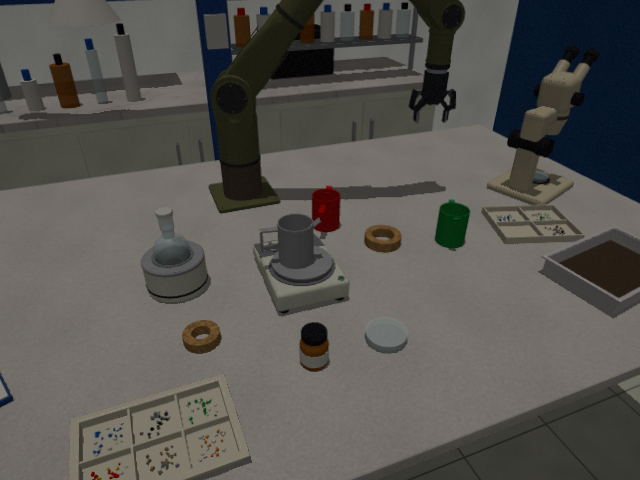

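View pics/top0.png

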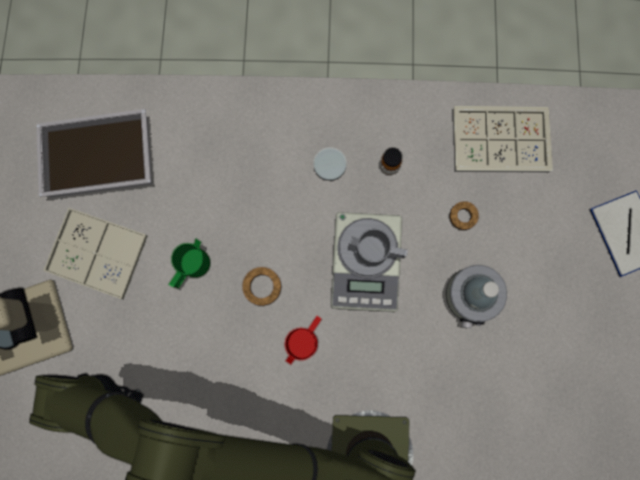

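The scene shows the jug on the pan, with its handle toward -y. In the top picture:
- Jug at about (374,247), with its handle at (400,253).
- Large ring at (262,286), small ring at (464,216).
- Mantle at (477,293) with the stopper at (489,289).
- Red jug at (302,344).

```bash
cat > h.py <<'E'
import numpy as np, cv2
from bench import robot
C={n:robot.camera_model(n) for n in("scene","top")}
def KD(n):
    c=C[n]; return np.array([[c["fx"],0,c["cx"]],[0,c["fy"],c["cy"]],[0,0,1]]),np.array(c["D"]),np.diag([1,-1,-1,1.])@np.array(c["view"])
def proj(n,P):
    K,D,V=KD(n); return cv2.projectPoints(np.array(P,float).reshape(-1,1,3),cv2.Rodrigues(V[:3,:3])[0],V[:3,3],K,D)[0].reshape(-1,2)
def back(n,uv,z):
    K,D,V=KD(n); p=cv2.undistortPoints(np.array(uv,float).reshape(-1,1,2),K,D).reshape(-1,2)
    d=np.c_[p,np.ones(len(p))]@V[:3,:3]; o=-V[:3,:3].T@V[:3,3]
    return o+d*((z-o[2])/d[:,2])[:,None]
def circ(x,y,z,r): 
    a=np.linspace(0,2*np.pi,60); return np.c_[x+r*np.cos(a),y+r*np.sin(a),0*a+z]
def overlay(n,box,s,curves,out,im=None):
    im=robot.snapshot(n) if im is None else im
    x0,y0,x1,y1=box; c=cv2.resize(im[y0:y1,x0:x1,::-1],None,fx=s,fy=s,interpolation=cv2.INTER_CUBIC)
    c=cv2.convertScaleAbs(c,alpha=1.3)
    for P,col in curves:
        q=((proj(n,P)+.5-[x0,y0])*s*8).astype(np.int32); cv2.polylines(c,[q],False,col,1,cv2.LINE_AA,3)
    if out: cv2.imwrite(out,c)
    return c
E
python3 - <<'E'
from h import *
im=cv2.imread("pics/top0.png"); sc=cv2.imread("pics/scene0.png")
def mask(i,box):
    h=cv2.cvtColor(i,cv2.COLOR_BGR2HSV); m=cv2.inRange(h,(5,90,40),(25,255,255)); o=m*0; x0,y0,x1,y1=box; o[y0:y1,x0:x1]=m[y0:y1,x0:x1]; return o
for n,i,b in(("top",im,(235,260,290,312)),("scene",sc,(355,215,410,260)),("top",im,(445,195,485,235))):
    c=max(cv2.findContours(mask(i,b),0,2)[0],key=cv2.contourArea); e=cv2.fitEllipse(cv2.convexHull(c)); 
    print(n,np.round(e[0],1),np.round(e[1],1),back(n,[e[0]],.03).round(4),back(n,[e[0]],.015).round(4))
print("jug rim",back("top",[(375,244)],.183),"pan",back("top",[(367,247)],.078),"corners",back("top",[(336,213),(400,214),(397,310),(332,309)],.062).round(3))
print("handle",back("top",[(404,253)],.168),"mantle",back("top",[(477,293)],.09),"stopper",back("top",[(489,288)],.215),"red",back("top",[(302,344),(318,322)],.1))
a=overlay("top",(235,190,525,360),2.75,[],None,im[:,:,::-1]);cv2.imwrite("pics/c1.png",a)
E
```

```text
top [261.3 285.9] [37.5 37.6] [[0.442  0.3034 0.03  ]] [[0.4432 0.3053 0.015 ]]
scene [382.4 238.2] [27.7 38.5] [[0.4628 0.293  0.03  ]] [[0.4419 0.3053 0.015 ]]
top [463.6 215.3] [27.3 27.9] [[ 0.6536 -0.2451  0.03  ]] [[ 0.6567 -0.2482  0.015 ]]
jug rim [[0.54233803 0.00696154 0.183     ]] pan [[0.54993537 0.02191657 0.078     ]] corners [[ 0.643  0.107  0.062]
 [ 0.645 -0.066  0.062]
 [ 0.387 -0.062  0.062]
 [ 0.384  0.11   0.062]]
handle [[ 0.52411239 -0.06674596  0.168     ]] mantle [[ 0.43537828 -0.26760478  0.09      ]] stopper [[ 0.43852611 -0.26804103  0.215     ]] red [[0.29102952 0.18310045 0.1       ]
 [0.3482894  0.14409637 0.1       ]]
```

View pics/c1.png

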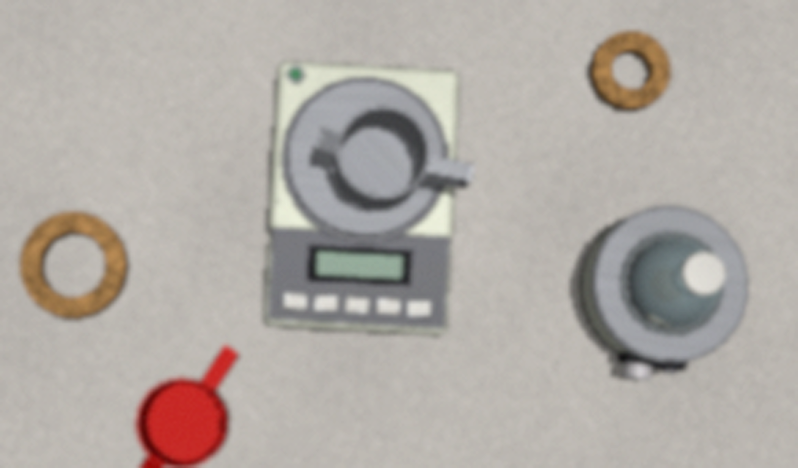

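```bash
cat > ov.py <<'E'
from h import *
import sys
jx,jy,ha,mx,my,px,py,by,rx,ry=map(float,sys.argv[1:11]); out=sys.argv[11]
G,R,B,Y=(0,255,0),(0,0,255),(255,80,0),(0,255,255)
ha=np.radians(ha); d=np.array([np.cos(ha),np.sin(ha)]); t=np.array([-d[1],d[0]])
def hb(z): return [[jx+d[0]*a+t[0]*b,jy+d[1]*a+t[1]*b,z] for a,b in((.042,-.008),(.084,-.008),(.084,.008),(.042,.008))]
b=np.radians(by); u=np.array([np.cos(b),np.sin(b)]); v=np.array([-u[1],u[0]]); c0=np.array([px,py])-.035*u
rect=[[*(c0+i*u+j*v),.062] for i,j in((.13,.09),(.13,-.09),(-.13,-.09),(-.13,.09),(.13,.09))]
cur=[(circ(jx,jy,.183,.0425),G),(circ(jx,jy,.078,.0425),G),(hb(.171),G),(hb(.112),G),(circ(px,py,.078,.075),R),(rect,R),
(circ(mx,my,.09,.075),B),(circ(mx,my,0.215,.019),Y),(circ(mx,my,.169,.0165),Y),(circ(rx,ry,.03,.053),Y),(circ(rx,ry,.03,.032),Y),(circ(rx,ry,.0,.053),Y)]
a=overlay("top",(235,200,515,340),2.8,cur,None,cv2.imread("pics/top0.png")[:,:,::-1])
s=overlay("scene",(135,190,415,310),2.8,cur,None,cv2.imread("pics/scene0.png")[:,:,::-1])
cv2.imwrite(out,np.vstack([a,s])[:,:800][:600] if 0 else cv2.resize(np.vstack([a,s]),None,fx=600/728,fy=600/728,interpolation=cv2.INTER_AREA))
E
sed -i 's/2\.8,cur/2.8*1.0,cur/' ov.py
python3 ov.py .544 .007 -105 .437 -.268 .55 .0217 -.8 .4425 .3045 pics/o1.png
```

```text
(no output)
```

View pics/o1.png

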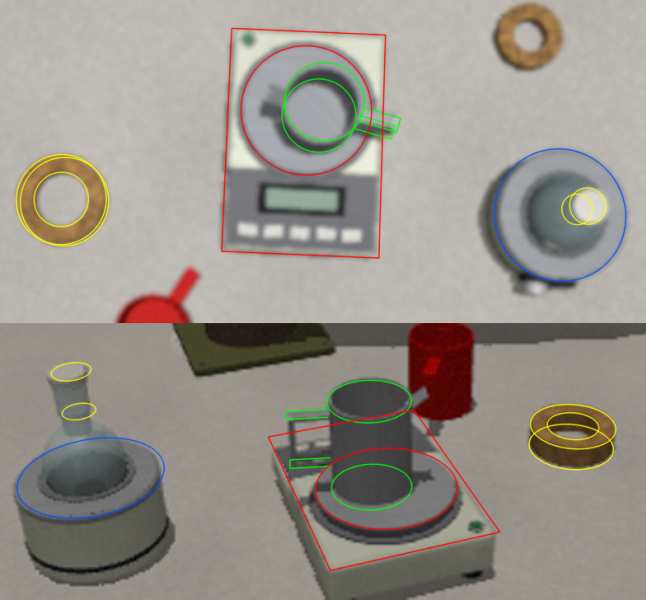

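Run:
```python
from h import *
im=cv2.imread("pics/top0.png")[:,:,::-1]; G=(0,255,0);R=(0,0,255)
def cv(jx,jy,ha):
    ha=np.radians(ha); d=np.array([np.cos(ha),np.sin(ha)]); t=np.array([-d[1],d[0]])
    hb=lambda z,a0,a1:[[jx+d[0]*a+t[0]*b,jy+d[1]*a+t[1]*b,z] for a,b in((a0,-.008),(a1,-.008),(a1,.008),(a0,.008))]
    return [(circ(jx,jy,.183,.0425),G),(hb(.17,.042,.084),G),(hb(.112,.042,.084),(255,255,0)),(circ(.55,.0217,.078,.075),R),(circ(jx,jy,.078,.0425),G)]
sc=cv2.imread("pics/scene0.png")[:,:,::-1]
P=[]
for p in((.544,.007,-105),(.5425,.008,-107)):
    P.append(np.hstack([overlay("top",(330,210,415,280),4.6,cv(*p),None,im),overlay("scene",(250,210,335,280),4.6,cv(*p),None,sc)]))
cv2.imwrite("pics/o2.png",cv2.resize(np.vstack(P),None,fx=.93,fy=.93,interpolation=cv2.INTER_AREA))
```

```text
(no output)
```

View pics/o2.png

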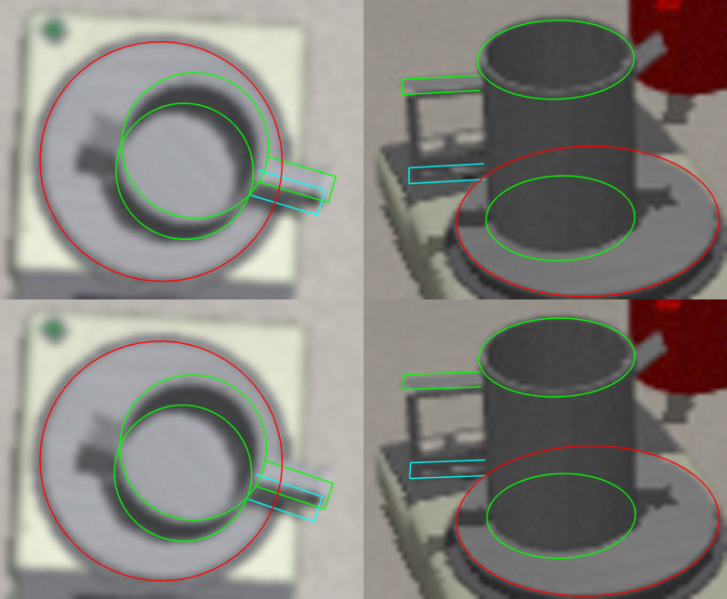

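Projected models fit both views to within about 2–3 mm. The jug is at about (0.544, 0.006) with the handle direction at about -105.5°, and the pan at about (0.550, 0.020).

```bash
cat > t.py <<'E'
import sys,numpy as np
from bench import robot
s=robot.read_state(); R=np.array(s["tool_rot"]); p=np.array(s["tool_pos"])
yaw=np.degrees(np.arctan2(R[1,1],R[0,1])); print("t",round(s["t"],2),"p",p.round(4),"yaw",round(yaw,2),"q",np.round(s["qpos"],0),"gap",round(s["finger_gap"],3),"F",np.round(s["ft_force"],1))
a=list(map(float,sys.argv[1:]))
for i in range(0,len(a),4):
    d=(a[i+3]-yaw+180)%360-180
    print(a[i:i+4],"xyz",(R.T@(np.array(a[i:i+3])-p)*100).round(2),"turn",round(-np.radians(d),4))
E
python3 t.py .5224 -.072 .245 -15.5
```

```text
t 0.1 p [0.1779 0.5986 0.2445] yaw 73.46 q [-72.  40. -11.  90.   9.  52. -12.] gap 1.0 F [0.4 0.1 0.2]
[0.5224, -0.072, 0.245, -15.5] xyz [-5.212e+01 -5.447e+01  5.000e-02] turn 1.5526
```

Emit:
drive_tool --rows '[{"xyz": [-1,-1,0],"turn": 0.03},{"xyz": [-3,-3.1,0],"turn": 0.09},{"xyz": [-6,-6.3,0],"turn": 0.18},{"xyz": [-9,-9.4,0],"turn": 0.27},{"xyz": [-12,-12.5,0],"turn": 0.36},{"xyz": [-15,-15.7,0],"turn": 0.45},{"xyz": [-18,-18.8,0],"turn": 0.54},{"xyz": [-21,-21.9,0],"turn": 0.63},{"xyz": [-24,-25.1,0],"turn": 0.72},{"xyz": [-27,-28.2,0],"turn": 0.81},{"xyz": [-30,-31.4,0],"turn": 0.9},{"xyz": [-33,-34.5,0],"turn": 0.99},{"xyz": [-36,-37.6,0],"turn": 1.08},{"xyz": [-39,-40.8,0],"turn": 1.17},{"xyz": [-42,-43.9,0],"turn": 1.26},{"xyz": [-45,-47,0],"turn": 1.35},{"xyz": [-48,-50.2,0],"turn": 1.44},{"xyz": [-50.5,-52.8,0],"turn": 1.51},{"xyz": [-51.8,-54.2,0],"turn": 1.545},{"xyz": [-52.1,-54.5,0],"turn": 1.553}]' --jaw 0 --grip_force 100

```text
t: 2.1
tool_pos: [0.5226, -0.0737, 0.245]
tool_rot: [[0.271, 0.963, -0.0], [0.963, -0.271, -0.001], [-0.001, 0.0, -1.0]]
ft_force: [-0.3, 0.4, 0.3]
finger_gap: 1.001
```

Emit:
drive_tool --rows '[{"xyz": [0,0,0],"turn": 0},{"xyz": [0,0,0],"turn": 0}]'

```text
t: 2.3
tool_pos: [0.5214, -0.0692, 0.245]
tool_rot: [[0.264, 0.965, -0.002], [0.965, -0.264, 0.002], [0.001, -0.002, -1.0]]
ft_force: [0.8, -0.4, -0.7]
finger_gap: 1.0
```

```bash
python3 t.py .5224 -.072 .146 -15.5
python3 - <<'E'
from h import *
a=overlay("top",(300,200,420,300),4,[],None);b=overlay("scene",(230,150,350,290),4,[],None)
cv2.imwrite("pics/g1.png",np.hstack([a,cv2.resize(b,(343,400))]))
E
```

```text
t 2.3 p [ 0.5214 -0.0692  0.245 ] yaw -15.31 q [ -3.  32.   9. 107.  -8.  41.  -5.] gap 1.0 F [ 0.8 -0.4 -0.7]
[0.5224, -0.072, 0.146, -15.5] xyz [-0.25  0.19  9.9 ] turn 0.0033
```

Emit:
drive_tool --rows '[{"xyz": [0,0,0.5]},{"xyz": [0,0,2]},{"xyz": [0,0,4]},{"xyz": [0,0,6]},{"xyz": [0,0,8]},{"xyz": [0,0,9.3]},{"xyz": [0,0,9.8]},{"xyz": [0,0,9.9]},{"xyz": [0,0,9.9]},{"xyz": [0,0,9.9]}]'

```text
invalid input at $.rows[0]: expected keys xyz, turn
```

```bash
python3 t.py .5224 -.072 .146 -15.5
python3 - <<'E'
from h import *
a=overlay("top",(300,200,420,300),4,[],None);b=overlay("scene",(230,150,350,290),4,[],None)
cv2.imwrite("pics/g1.png",np.hstack([cv2.resize(a,(400,333)),cv2.resize(b,(286,333))]))
E
```

```text
t 2.4 p [ 0.5216 -0.0695  0.2452] yaw -15.32 q [ -3.  32.   9. 107.  -8.  41.  -5.] gap 1.001 F [ 0.5  0.6 -0.2]
[0.5224, -0.072, 0.146, -15.5] xyz [-0.23  0.15  9.92] turn 0.0031
```

View pics/g1.png

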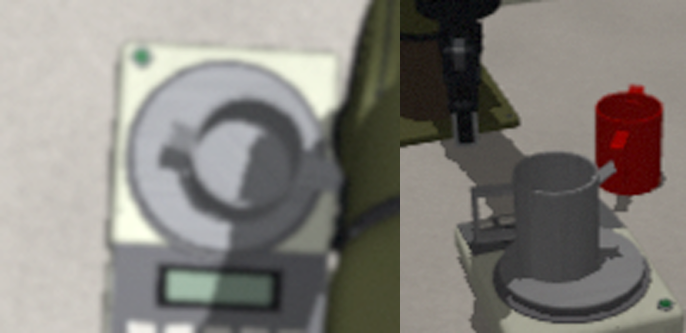

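The call was refused because each row needs a turn. The picture shows the gripper still above the handle and nothing touched.

Emit:
drive_tool --rows '[{"xyz": [0,0,0.5],"turn": 0},{"xyz": [-0.2,0.1,2],"turn": 0},{"xyz": [-0.2,0.1,4],"turn": 0},{"xyz": [-0.2,0.1,6],"turn": 0},{"xyz": [-0.2,0.1,8],"turn": 0},{"xyz": [-0.2,0.1,9.3],"turn": 0},{"xyz": [-0.2,0.1,9.8],"turn": 0},{"xyz": [-0.2,0.1,9.9],"turn": 0},{"xyz": [-0.2,0.1,9.9],"turn": 0},{"xyz": [-0.2,0.1,9.9],"turn": 0}]'

```text
t: 3.5
tool_pos: [0.5231, -0.0739, 0.1469]
tool_rot: [[0.268, 0.964, 0.001], [0.964, -0.268, -0.0], [0.0, 0.001, -1.0]]
ft_force: [-0.1, -0.6, 0.2]
finger_gap: 1.0
```

```bash
python3 t.py .5224 -.072 .146 -15.5
python3 - <<'E'
from h import *
b=overlay("scene",(230,170,340,280),5,[],"pics/g2.png")
E
```

```text
t 3.5 p [ 0.5231 -0.0739  0.1469] yaw -15.52 q [ -1.  41.   7. 112. -10.  27.  -3.] gap 1.0 F [-0.1 -0.6  0.2]
[0.5224, -0.072, 0.146, -15.5] xyz [ 0.16 -0.12  0.09] turn -0.0004
```

View pics/g2.png

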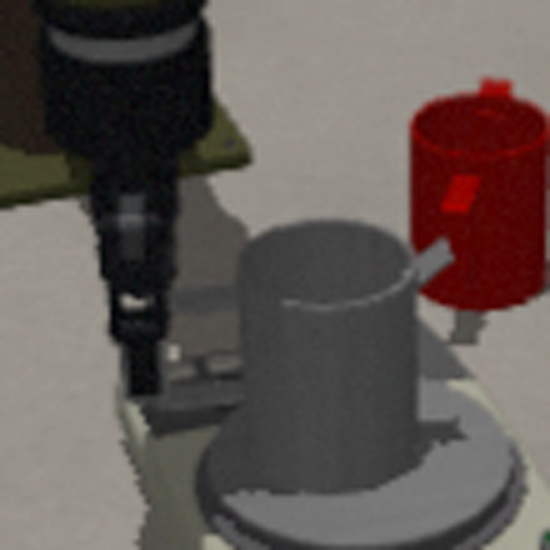

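The fingers straddle the handle bar at about (145,370), so I close the jaws.

Emit:
drive_tool --rows '[{"xyz": [0,0,0],"turn": 0},{"xyz": [0,0,0],"turn": 0},{"xyz": [0,0,0],"turn": 0},{"xyz": [0,0,0],"turn": 0},{"xyz": [0,0,0],"turn": 0},{"xyz": [0,0,0],"turn": 0},{"xyz": [0,0,0],"turn": 0},{"xyz": [0,0,0],"turn": 0},{"xyz": [0,0,0],"turn": 0},{"xyz": [0,0,0],"turn": 0}]' --jaw 1 --grip_force 100

```text
t: 4.55
tool_pos: [0.5226, -0.0739, 0.1464]
tool_rot: [[0.268, 0.963, 0.0], [0.963, -0.268, 0.0], [0.0, 0.0, -1.0]]
ft_force: [-1.3, 0.0, 4.5]
finger_gap: 0.166
```

Emit:
drive_tool --rows '[{"xyz": [0,0,-0.1],"turn": 0},{"xyz": [0,0,-0.3],"turn": 0},{"xyz": [0,0,-0.5],"turn": 0},{"xyz": [0,0,-0.8],"turn": 0},{"xyz": [0,0,-1.2],"turn": 0},{"xyz": [0,0,-1.8],"turn": 0},{"xyz": [0,0,-2.5],"turn": 0},{"xyz": [0,0,-3],"turn": 0},{"xyz": [0,0,-3],"turn": 0},{"xyz": [0,0,-3],"turn": 0}]'

```text
t: 5.55
tool_pos: [0.5227, -0.0739, 0.1765]
tool_rot: [[0.268, 0.964, 0.0], [0.964, -0.268, 0.0], [0.0, 0.0, -1.0]]
ft_force: [0.8, -0.1, -2.6]
finger_gap: 0.17
```

```bash
python3 t.py
python3 - <<'E'
from h import *
b=overlay("scene",(230,140,380,300),4,[],None);a=overlay("top",(300,200,420,300),4,[],None)
cv2.imwrite("pics/g3.png",cv2.resize(b,(562,600)))
E
```

```text
t 5.55 p [ 0.5227 -0.0739  0.1765] yaw -15.53 q [ -2.  38.   8. 111.  -9.  31.  -3.] gap 0.17 F [ 0.8 -0.1 -2.6]
```

View pics/g3.png

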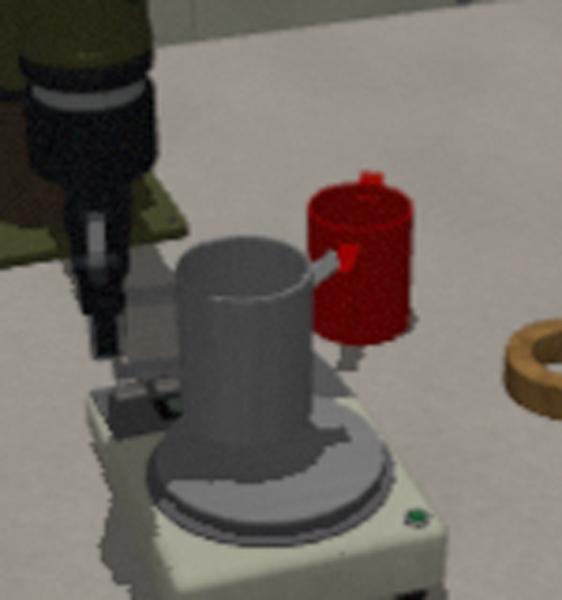

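```bash
python3 t.py .5787 .160 .19 -15.5
```

```text
t 5.65 p [ 0.5224 -0.0738  0.1761] yaw -15.52 q [ -2.  38.   8. 111.  -9.  31.  -3.] gap 0.163 F [-0.2 -0.2 -3. ]
[0.5787, 0.16, 0.19, -15.5] xyz [24.03 -0.84 -1.39] turn -0.0004
```

Emit:
drive_tool --rows '[{"xyz": [0.3,0,-0.5],"turn": 0},{"xyz": [1,0,-1],"turn": 0},{"xyz": [2.2,-0.1,-1.4],"turn": 0},{"xyz": [3.8,-0.1,-1.4],"turn": 0},{"xyz": [5.6,-0.2,-1.4],"turn": 0},{"xyz": [7.5,-0.2,-1.4],"turn": 0},{"xyz": [9.5,-0.3,-1.4],"turn": 0},{"xyz": [11.5,-0.4,-1.4],"turn": 0},{"xyz": [13.5,-0.5,-1.4],"turn": 0},{"xyz": [15.5,-0.5,-1.4],"turn": 0},{"xyz": [17.5,-0.6,-1.4],"turn": 0},{"xyz": [19.5,-0.7,-1.4],"turn": 0},{"xyz": [21.3,-0.7,-1.4],"turn": 0},{"xyz": [22.7,-0.8,-1.4],"turn": 0},{"xyz": [23.6,-0.8,-1.4],"turn": 0},{"xyz": [24,-0.8,-1.4],"turn": 0},{"xyz": [24,-0.8,-1.4],"turn": 0},{"xyz": [24,-0.8,-1.4],"turn": 0}]'

```text
t: 7.45
tool_pos: [0.5791, 0.1583, 0.1903]
tool_rot: [[0.269, 0.963, -0.0], [0.963, -0.269, -0.001], [-0.001, -0.0, -1.0]]
ft_force: [-0.2, -0.2, -3.2]
finger_gap: 0.17
```

Emit:
drive_tool --rows '[{"xyz": [0,0,0.5],"turn": 0},{"xyz": [0,0,1.5],"turn": 0},{"xyz": [0,0,3],"turn": 0},{"xyz": [0,0,4.5],"turn": 0},{"xyz": [0,0,6],"turn": 0},{"xyz": [0,0,7.5],"turn": 0},{"xyz": [0,0,9],"turn": 0},{"xyz": [0,0,10],"turn": 0},{"xyz": [0,0,10.7],"turn": 0},{"xyz": [0,0,11],"turn": 0},{"xyz": [0,0,11.2],"turn": 0},{"xyz": [0,0,11.3],"turn": 0},{"xyz": [0,0,11.3],"turn": 0},{"xyz": [0,0,11.3],"turn": 0}]'

```text
t: 8.85
tool_pos: [0.5795, 0.1596, 0.0777]
tool_rot: [[0.268, 0.964, 0.001], [0.964, -0.268, 0.0], [0.001, 0.001, -1.0]]
ft_force: [-0.4, -0.1, -2.6]
finger_gap: 0.167
```

```bash
python3 t.py .5787 .160 .0684 -15.5
```

```text
t 8.85 p [0.5795 0.1596 0.0777] yaw -15.53 q [-24.  51.   8. 101. -14.  28. -22.] gap 0.167 F [-0.4 -0.1 -2.6]
[0.5787, 0.16, 0.0684, -15.5] xyz [ 0.02 -0.08  0.93] turn -0.0004
```

Now I lower it slowly to contact.

Emit:
drive_tool --rows '[{"xyz": [0,0,0.2],"turn": 0},{"xyz": [0,0,0.4],"turn": 0},{"xyz": [0,0,0.55],"turn": 0},{"xyz": [0,0,0.65],"turn": 0},{"xyz": [0,0,0.75],"turn": 0},{"xyz": [0,0,0.8],"turn": 0},{"xyz": [0,0,0.85],"turn": 0},{"xyz": [0,0,0.9],"turn": 0},{"xyz": [0,0,0.9],"turn": 0},{"xyz": [0,0,0.9],"turn": 0}]'

```text
t: 9.85
tool_pos: [0.579, 0.1592, 0.0686]
tool_rot: [[0.268, 0.963, -0.0], [0.963, -0.268, -0.0], [-0.0, -0.0, -1.0]]
ft_force: [-2.0, -1.4, 2.7]
finger_gap: 0.171
```

Contact is made: the force went from -2.6 to +2.7 N. I release and rise.

Emit:
drive_tool --rows '[{"xyz": [0,0,0],"turn": 0},{"xyz": [0,0,0],"turn": 0},{"xyz": [0,0,0],"turn": 0},{"xyz": [0,0,0],"turn": 0},{"xyz": [0,0,0],"turn": 0},{"xyz": [0,0,0],"turn": 0},{"xyz": [0,0,0],"turn": 0},{"xyz": [0,0,0],"turn": 0}]' --jaw 0

```text
t: 10.65
tool_pos: [0.5792, 0.1595, 0.0683]
tool_rot: [[0.268, 0.963, 0.0], [0.963, -0.268, 0.0], [0.0, 0.0, -1.0]]
ft_force: [-0.1, -0.3, -0.6]
finger_gap: 1.0
```

Emit:
drive_tool --rows '[{"xyz": [0,0,-0.5],"turn": 0},{"xyz": [0,0,-1.5],"turn": 0},{"xyz": [0,0,-3],"turn": 0},{"xyz": [0,0,-5],"turn": 0},{"xyz": [0,0,-7],"turn": 0},{"xyz": [0,0,-9],"turn": 0},{"xyz": [0,0,-10.5],"turn": 0},{"xyz": [0,0,-11.5],"turn": 0},{"xyz": [0,0,-12],"turn": 0},{"xyz": [0,0,-12],"turn": 0}]'

```text
t: 11.65
tool_pos: [0.5795, 0.1596, 0.1891]
tool_rot: [[0.268, 0.964, 0.001], [0.964, -0.268, 0.001], [0.001, 0.001, -1.0]]
ft_force: [-0.6, -0.3, -0.8]
finger_gap: 1.004
```

```bash
python3 - <<'E'
import numpy as np
for th in (60,90,120,150): print(th, np.array([.4425,.3045])+.0425*np.array([np.cos(np.radians(th)),np.sin(np.radians(th))]))
E
python3 t.py .4425 .262 .19 90 .4425 .262 .19 -90
python3 - <<'E'
from h import *
a=overlay("top",(235,190,415,330),3.3,[],None);b=overlay("scene",(230,140,440,300),3,[],None)
cv2.imwrite("pics/g4.png",np.vstack([cv2.resize(a,(386,300)),cv2.resize(b,(386,294))]))
E
```

```text
60 [0.46375    0.34130608]
90 [0.4425 0.347 ]
120 [0.42125    0.34130608]
150 [0.40569392 0.32575   ]
t 11.65 p [0.5795 0.1596 0.1891] yaw -15.53 q [-26.  42.  12.  98. -12.  41. -24.] gap 1.004 F [-0.6 -0.3 -0.8]
[0.4425, 0.262, 0.19, 90.0] xyz [  6.2  -15.93  -0.1 ] turn -1.8418
[0.4425, 0.262, 0.19, -90.0] xyz [  6.2  -15.93  -0.1 ] turn 1.2998
```

View pics/g4.png

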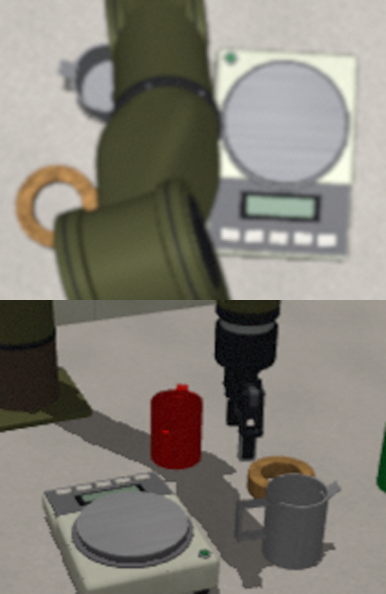

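Jug at about (290,510) in the lower half stands upright, clear of the balance, and the pan is bare. Next is the ring: I take its near wall at the current yaw.

```bash
python3 t.py .4015 .3159 .12 -15.5
```

```text
t 11.75 p [0.5787 0.1595 0.1878] yaw -15.53 q [-26.  42.  12.  98. -12.  41. -24.] gap 1.0 F [-0.9 -0.1  0.4]
[0.4015, 0.3159, 0.12, -15.5] xyz [ 10.33 -21.26   6.8 ] turn -0.0004
```

Emit:
drive_tool --rows '[{"xyz": [0.3,-0.6,0],"turn": 0},{"xyz": [1,-2,0],"turn": 0},{"xyz": [2,-4.2,0],"turn": 0},{"xyz": [3.2,-6.6,0],"turn": 0},{"xyz": [4.4,-9,0],"turn": 0},{"xyz": [5.6,-11.5,0.2],"turn": 0},{"xyz": [6.8,-14,1],"turn": 0},{"xyz": [8,-16.5,2.2],"turn": 0},{"xyz": [9.1,-18.7,3.6],"turn": 0},{"xyz": [9.9,-20.4,5],"turn": 0},{"xyz": [10.3,-21.2,6.2],"turn": 0},{"xyz": [10.3,-21.3,6.8],"turn": 0},{"xyz": [10.3,-21.3,6.8],"turn": 0},{"xyz": [10.3,-21.3,6.8],"turn": 0}]'

```text
t: 13.15
tool_pos: [0.402, 0.3153, 0.1205]
tool_rot: [[0.269, 0.963, 0.001], [0.963, -0.269, -0.0], [-0.0, 0.001, -1.0]]
ft_force: [0.2, 0.6, 0.2]
finger_gap: 1.0
```

```bash
python3 t.py .4015 .3159 .021 -15.5
python3 - <<'E'
from h import *
im=robot.snapshot("top"); cv2.imwrite("pics/top5.png",im[:,:,::-1])
def cv(x,y): return [(circ(x,y,.078,.075),(0,0,255))]
a=overlay("top",(325,205,405,295),5,cv(.55,.020),None,im)
b=overlay("scene",(240,220,360,310),4,cv(.55,.020),None)
c=overlay("top",(235,255,335,325),4,[(circ(.4425,.3045,.03,.032),(0,255,255)),(circ(.4425,.3045,.03,.053),(0,255,255)),([[.4015,.3159,.03],[.4425,.3045,.03]],(0,255,0))],None,im)
H=np.zeros((450,400+480,3),np.uint8);H[:450,:400]=a;H[:360,400:]=b
cv2.imwrite("pics/g5.png",cv2.resize(np.vstack([H,np.hstack([c,np.zeros((280,480,3),np.uint8)])]),(723,600)))
E
```

```text
t 13.15 p [0.402  0.3153 0.1205] yaw -15.58 q [-49.  43.  10. 116. -18.  22. -41.] gap 1.0 F [0.2 0.6 0.2]
[0.4015, 0.3159, 0.021, -15.5] xyz [ 0.04 -0.07  9.95] turn -0.0014
```

View pics/g5.png

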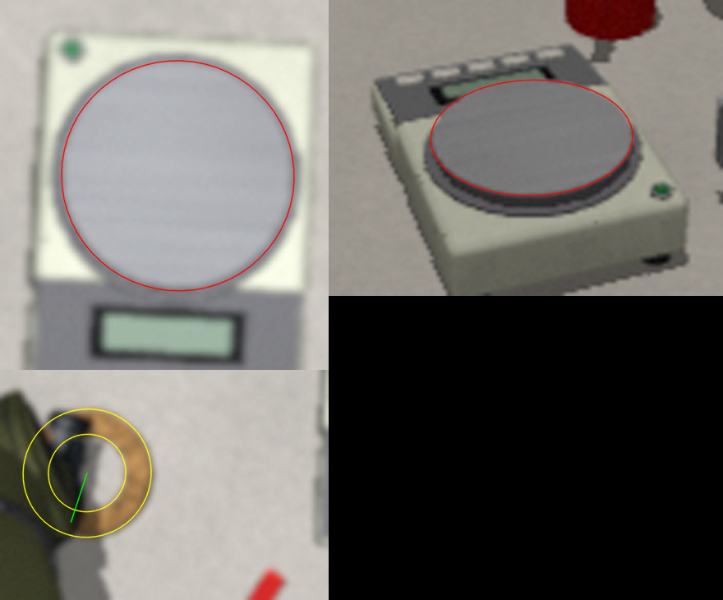

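The projected pan circle at (0.550, 0.020) matches both views. The ring circle matches its visible right edge. I descend and grip.

Emit:
drive_tool --rows '[{"xyz": [0,0,0.5],"turn": 0},{"xyz": [0,0,2],"turn": 0},{"xyz": [0,0,3.8],"turn": 0},{"xyz": [0,0,5.5],"turn": 0},{"xyz": [0,0,7],"turn": 0},{"xyz": [0,0,8.3],"turn": 0},{"xyz": [0,0,9.2],"turn": 0},{"xyz": [0,0,9.7],"turn": 0},{"xyz": [0,0,9.9],"turn": 0},{"xyz": [0,0,9.9],"turn": 0},{"xyz": [0,0,9.9],"turn": 0}]'

```text
t: 14.35
tool_pos: [0.4018, 0.316, 0.0217]
tool_rot: [[0.268, 0.964, 0.001], [0.964, -0.268, 0.001], [0.001, 0.001, -1.0]]
ft_force: [-0.3, 0.9, 0.1]
finger_gap: 1.001
```

Emit:
drive_tool --rows '[{"xyz": [0,0,0],"turn": 0},{"xyz": [0,0,0],"turn": 0},{"xyz": [0,0,0],"turn": 0},{"xyz": [0,0,0],"turn": 0},{"xyz": [0,0,0],"turn": 0},{"xyz": [0,0,0],"turn": 0},{"xyz": [0,0,0],"turn": 0},{"xyz": [0,0,0],"turn": 0},{"xyz": [0,0,0],"turn": 0},{"xyz": [0,0,0],"turn": 0}]' --jaw 1 --grip_force 30

```text
t: 15.35
tool_pos: [0.4015, 0.3159, 0.0215]
tool_rot: [[0.268, 0.964, 0.0], [0.964, -0.268, 0.0], [0.0, 0.0, -1.0]]
ft_force: [-0.3, -0.0, 6.5]
finger_gap: 0.258
```

```bash
python3 t.py .4015 .3159 .15 -15.5
```

```text
t 15.35 p [0.4015 0.3159 0.0215] yaw -15.52 q [-46.  54.   4. 117. -20.  10. -39.] gap 0.258 F [-0.3 -0.   6.5]
[0.4015, 0.3159, 0.15, -15.5] xyz [  0.    -0.   -12.85] turn -0.0004
```

Emit:
drive_tool --rows '[{"xyz": [0,0,-0.2],"turn": 0},{"xyz": [0,0,-0.8],"turn": 0},{"xyz": [0,0,-2],"turn": 0},{"xyz": [0,0,-4],"turn": 0},{"xyz": [0,0,-6.5],"turn": 0},{"xyz": [0,0,-9],"turn": 0},{"xyz": [0,0,-11.5],"turn": 0},{"xyz": [0,0,-13.5],"turn": 0},{"xyz": [0,0,-14.5],"turn": 0},{"xyz": [0,0,-15],"turn": 0},{"xyz": [0,0,-15],"turn": 0}]'

```text
t: 16.45
tool_pos: [0.4015, 0.3159, 0.1716]
tool_rot: [[0.268, 0.964, 0.0], [0.964, -0.268, 0.0], [0.001, 0.0, -1.0]]
ft_force: [0.1, -0.6, -0.6]
finger_gap: 0.258
```

```bash
python3 t.py .509 .0314 .17 -15.5
python3 - <<'E'
from h import *
b=overlay("scene",(240,100,440,250),4,[],"pics/g6.png")
E
```

```text
t 16.45 p [0.4015 0.3159 0.1716] yaw -15.52 q [-51.  38.  13. 114. -17.  29. -42.] gap 0.258 F [ 0.1 -0.6 -0.6]
[0.509, 0.0314, 0.17, -15.5] xyz [-24.53  17.97   0.15] turn -0.0004
```

Gap is unchanged, so the ring is held. I carry it to the pan.

Emit:
drive_tool --rows '[{"xyz": [-0.5,0.4,0],"turn": 0},{"xyz": [-1.8,1.3,0],"turn": 0},{"xyz": [-3.6,2.6,0],"turn": 0},{"xyz": [-5.6,4.1,0],"turn": 0},{"xyz": [-7.6,5.6,0],"turn": 0},{"xyz": [-9.6,7,0],"turn": 0},{"xyz": [-11.6,8.5,0],"turn": 0},{"xyz": [-13.6,10,0],"turn": 0},{"xyz": [-15.6,11.4,0],"turn": 0},{"xyz": [-17.6,12.9,0],"turn": 0},{"xyz": [-19.6,14.4,0],"turn": 0},{"xyz": [-21.5,15.8,0],"turn": 0},{"xyz": [-23,16.9,0],"turn": 0},{"xyz": [-24,17.6,0],"turn": 0},{"xyz": [-24.4,17.9,0],"turn": 0},{"xyz": [-24.5,18,0],"turn": 0},{"xyz": [-24.5,18,0],"turn": 0},{"xyz": [-24.5,18,0],"turn": 0},{"xyz": [-24.5,18,0],"turn": 0}]'

```text
t: 18.4
tool_pos: [0.5091, 0.0325, 0.1713]
tool_rot: [[0.266, 0.964, -0.0], [0.964, -0.266, 0.001], [0.0, -0.0, -1.0]]
ft_force: [-0.2, 0.0, -0.5]
finger_gap: 0.259
```

```bash
python3 t.py .509 .0314 .0995 -15.5
```

```text
t 18.4 p [0.5091 0.0325 0.1713] yaw -15.43 q [-14.  38.   8. 114. -10.  29. -14.] gap 0.259 F [-0.2  0.  -0.5]
[0.509, 0.0314, 0.0995, -15.5] xyz [-0.12  0.02  7.18] turn 0.0012
```

Emit:
drive_tool --rows '[{"xyz": [0,0,0.5],"turn": 0},{"xyz": [-0.1,0,1.5],"turn": 0},{"xyz": [-0.1,0,2.8],"turn": 0},{"xyz": [-0.1,0,4],"turn": 0},{"xyz": [-0.1,0,5.1],"turn": 0},{"xyz": [-0.1,0,5.9],"turn": 0},{"xyz": [-0.1,0,6.4],"turn": 0},{"xyz": [-0.1,0,6.6],"turn": 0},{"xyz": [-0.1,0,6.7],"turn": 0},{"xyz": [-0.1,0,6.8],"turn": 0},{"xyz": [-0.1,0,6.9],"turn": 0},{"xyz": [-0.1,0,7],"turn": 0},{"xyz": [-0.1,0,7.05],"turn": 0},{"xyz": [-0.1,0,7.1],"turn": 0},{"xyz": [-0.1,0,7.15],"turn": 0},{"xyz": [-0.1,0,7.15],"turn": 0},{"xyz": [-0.1,0,7.15],"turn": 0}]'

```text
t: 20.1
tool_pos: [0.5091, 0.0306, 0.0998]
tool_rot: [[0.268, 0.964, 0.0], [0.964, -0.268, 0.0], [0.0, 0.0, -1.0]]
ft_force: [0.1, -0.6, -0.6]
finger_gap: 0.265
```

```bash
python3 t.py .509 .0314 .0995 -15.5
```

```text
t 20.1 p [0.5091 0.0306 0.0998] yaw -15.52 q [-12.  45.   5. 117. -11.  19. -13.] gap 0.265 F [ 0.1 -0.6 -0.6]
[0.509, 0.0314, 0.0995, -15.5] xyz [ 0.08 -0.03  0.03] turn -0.0004
```

Emit:
drive_tool --rows '[{"xyz": [0.1,0,0.03],"turn": 0},{"xyz": [0.1,0,0.05],"turn": 0},{"xyz": [0.1,0,0.07],"turn": 0},{"xyz": [0.1,0,0.07],"turn": 0}]'

```text
t: 20.5
tool_pos: [0.5094, 0.0314, 0.0995]
tool_rot: [[0.268, 0.963, 0.0], [0.963, -0.268, -0.0], [0.0, 0.0, -1.0]]
ft_force: [-0.7, -0.3, 4.9]
finger_gap: 0.261
```

```bash
python3 t.py
```

```text
t 20.5 p [0.5094 0.0314 0.0995] yaw -15.54 q [-12.  45.   5. 117. -11.  19. -13.] gap 0.261 F [-0.7 -0.3  4.9]
```

Contact, 4.9 N. I release, rise, and measure the ring.

Emit:
drive_tool --rows '[{"xyz": [0,0,0],"turn": 0},{"xyz": [0,0,0],"turn": 0},{"xyz": [0,0,0],"turn": 0},{"xyz": [0,0,0],"turn": 0},{"xyz": [0,0,0],"turn": 0},{"xyz": [0,0,0],"turn": 0},{"xyz": [0,0,0],"turn": 0}]' --jaw 0

```text
t: 21.2
tool_pos: [0.5093, 0.0316, 0.099]
tool_rot: [[0.268, 0.964, -0.0], [0.964, -0.268, 0.0], [0.0, -0.0, -1.0]]
ft_force: [0.0, 0.2, -0.6]
finger_gap: 1.003
```

Emit:
drive_tool --rows '[{"xyz": [0,0,-0.5],"turn": 0},{"xyz": [0,0,-1.5],"turn": 0},{"xyz": [0,0,-3],"turn": 0},{"xyz": [0,0,-5],"turn": 0},{"xyz": [0,0,-8],"turn": 0},{"xyz": [0,0,-11],"turn": 0},{"xyz": [0,0,-14],"turn": 0},{"xyz": [0,0,-16.5],"turn": 0},{"xyz": [0,0,-18.5],"turn": 0},{"xyz": [0,0,-19.5],"turn": 0},{"xyz": [0,0,-20],"turn": 0}]'

```text
t: 22.3
tool_pos: [0.5095, 0.0315, 0.3003]
tool_rot: [[0.268, 0.963, 0.002], [0.963, -0.268, 0.0], [0.001, 0.001, -1.0]]
ft_force: [-0.6, -0.3, -1.0]
finger_gap: 1.001
```

```bash
python3 t.py .4375 -.268 .30 -15.5  .4375 -.268 .30 -60
```

```text
t 22.3 p [0.5095 0.0315 0.3003] yaw -15.53 q [-16.  27.  12. 106.  -7.  48. -16.] gap 1.001 F [-0.6 -0.3 -1. ]
[0.4375, -0.268, 0.3, -15.5] xyz [-30.79   1.09   0.  ] turn -0.0006
[0.4375, -0.268, 0.3, -60.0] xyz [-30.79   1.09   0.  ] turn 0.7761
```

Emit:
drive_tool --rows '[{"xyz": [-0.5,0,0],"turn": 0},{"xyz": [-2,0.1,0],"turn": 0},{"xyz": [-4.5,0.2,0],"turn": 0},{"xyz": [-7.5,0.3,0],"turn": 0},{"xyz": [-10.5,0.4,0],"turn": 0},{"xyz": [-13.5,0.5,0],"turn": 0},{"xyz": [-16.5,0.6,0],"turn": 0},{"xyz": [-19.5,0.7,0],"turn": 0},{"xyz": [-22.5,0.8,0],"turn": 0},{"xyz": [-25.5,0.9,0],"turn": 0},{"xyz": [-28,1,0],"turn": 0},{"xyz": [-30,1.1,0],"turn": 0},{"xyz": [-30.7,1.1,0],"turn": 0},{"xyz": [-30.8,1.1,0],"turn": 0},{"xyz": [-30.8,1.1,0],"turn": 0},{"xyz": [-30.8,1.1,0],"turn": 0}]'

```text
t: 23.9
tool_pos: [0.4378, -0.2668, 0.2988]
tool_rot: [[0.266, 0.964, -0.0], [0.964, -0.266, 0.001], [0.001, -0.001, -1.0]]
ft_force: [-0.2, 1.0, -0.1]
finger_gap: 1.0
```

```bash
python3 - <<'E'
from h import *
t0=cv2.imread("pics/top0.png"); s0=cv2.imread("pics/scene0.png")
def blob(i,b,thr):
    x0,y0,x1,y1=b; g=i[y0:y1,x0:x1].min(2); m=(g>thr).astype(np.uint8)
    n,l,st,c=cv2.connectedComponentsWithStats(m); k=1+np.argmax(st[1:,4]); return c[k]+[x0,y0],st[k]
c,st=blob(t0,(475,275,503,303),165); print(c,st,back("top",[c],.215).round(4))
print("scene stop", proj("scene",[[.437,-.268,.215],[.437,-.268,.205]]).round(1))
c,st=blob(s0,(152,203,180,222),110); print(c,st)
print(t0[280:298:3,478:502:3].min(2)); 
im=robot.snapshot("top"); sc=robot.snapshot("scene"); cv2.imwrite("pics/top7.png",im[:,:,::-1])
for n,i,b in(("top",im,(325,205,410,290)),("scene",sc,(255,215,350,300))):
    h=cv2.cvtColor(i,cv2.COLOR_RGB2HSV); m=cv2.inRange(h,(5,80,40),(25,255,255)); o=m*0; x0,y0,x1,y1=b; o[y0:y1,x0:x1]=m[y0:y1,x0:x1]
    c=max(cv2.findContours(o,0,2)[0],key=cv2.contourArea); e=cv2.fitEllipse(cv2.convexHull(c)); print(n,np.round(e[0]+e[1],1),back(n,[e[0]],.093).round(4),back(n,[e[0]],.108).round(4))
E
python3 t.py .4375 -.268 .24 -15.5
```

```text
[488.  291.5] [13 16  1  2  2] [[ 0.43   -0.2656  0.215 ]]
scene stop [[165.2 210.4]
 [166.  214.2]]
[162.97752809 210.23595506] [ 3  4 16  8 89]
[[ 76  77  80  83  95 105 123 122]
 [ 83  85  92 145 157 151 133 125]
 [ 86  82 137 164 162 160 158 127]
 [ 83  84 151 165 163 161 161 131]
 [ 85  87 131 165 164 163 156 124]
 [ 85  81  89 137 160 153 118 120]]
top [368.1 245.2  39.1  39.8] [[0.5526 0.0197 0.093 ]] [[0.5503 0.0204 0.108 ]]
scene [301.4 255.5  34.5  46.3] [[0.5512 0.0203 0.093 ]] [[0.572  0.0132 0.108 ]]
t 24.0 p [ 0.4379 -0.2671  0.299 ] yaw -15.41 q [ 19.  27.  11. 106.  -7.  48.  18.] gap 1.0 F [0.  0.1 0.6]
[0.4375, -0.268, 0.24, -15.5] xyz [-0.1  -0.01  5.9 ] turn 0.0015
```

Run:
```python
from h import *
t0=cv2.imread("pics/top0.png")
g=t0.min(2)[276:302,478:503]; m=(g>138).astype(np.uint8); n,l,st,c=cv2.connectedComponentsWithStats(m); k=1+np.argmax(st[1:,4]); p=c[k]+[478,276]
print(p,st[k],back("top",[p],.215).round(4),back("top",[p],.208).round(4))
s0=cv2.imread("pics/scene0.png"); print(s0[206:246:3,155:178].min(2)); print(proj("scene",[[.437,-.268,z] for z in(.215,.2,.18,.16)]).round(1))
```

```text
[490.875      288.88690476] [  6   6  15  15 168] [[ 0.4365 -0.2726  0.215 ]] [[ 0.4371 -0.2744  0.208 ]]
[[105 104 105 106 105 105 104 105 104 106 104 107 106 107 106 106 107 107
  106 107 108 108 109]
 [106 107 111 114 117 115 115 115 117 116 116 116 117 116 117 117  88  91
  106 108 108 106 106]
 [106 116 117 117 117 117 117 116 117 116 117 116 117 117 106 102  67  69
  106 108 106 107 108]
 [100  72  71  79  82  87  86  85  84  83  76  66  66  66  61  61  63  80
  106 105 105 106 107]
 [104 104  88  74  74  76  78  73  77  77  76  70  70  72  74  76  77  78
  107 108 107 106 106]
 [105 105 104  87  82  82  82  82  82  82  81  80  79  79  79  78  78  76
   92 105 106 108 108]
 [104 104 105 100  82  81  82  82  83  81  82  85  83  83  80  79  78  77
   75 107 104 107 107]
 [106 106 106 105  94  81  84  84  83  84  84  84  81  84  82  83  81  80
   75  97 105 106 105]
 [106 106 104 103 103  94  83  77  77  79  79  78  78  73  71  74  75  75
   77 107 108 106 106]
 [106 105 105 106 107 106 104  83  82  83  82  83  84  82  82  80  79  79
   76  91 102 104 103]
 [105 106 105 107 105 104 104  94  84  84  84  85  85  83  82  83  82  79
   76  82  95  93  96]
 [106 104 102 103 105 105 106 106 105 102  98 100 103 102 108 105 106  90
   91  89  90  87  87]
 [101 101 104 103 105 105 105 104 100  98  99  99 103 104 105 104 100  96
   95  92  91  90  91]
 [ 92  92  93  91  92  92  93  94  94  95  95  92  92  89  87  86  84  84
   83  82  71  81  80]]
[[165.2 210.4]
 [166.3 216.1]
 [167.8 223.6]
 [169.2 230.9]]
```

```bash
python3 t.py .437 -.273 .176 -15.5
```

```text
t 24.0 p [ 0.4379 -0.2671  0.299 ] yaw -15.41 q [ 19.  27.  11. 106.  -7.  48.  18.] gap 1.0 F [0.  0.1 0.6]
[0.437, -0.273, 0.176, -15.5] xyz [-0.6   0.07 12.3 ] turn 0.0015
```

Emit:
drive_tool --rows '[{"xyz": [-0.3,0,0.3],"turn": 0},{"xyz": [-0.5,0,1],"turn": 0},{"xyz": [-0.5,0,2.5],"turn": 0},{"xyz": [-0.5,0,4],"turn": 0},{"xyz": [-0.5,0,5.5],"turn": 0},{"xyz": [-0.5,0,7],"turn": 0},{"xyz": [-0.5,0,8.5],"turn": 0},{"xyz": [-0.5,0,10],"turn": 0},{"xyz": [-0.5,0,11.2],"turn": 0},{"xyz": [-0.5,0,12],"turn": 0},{"xyz": [-0.5,0,12.3],"turn": 0},{"xyz": [-0.5,0,12.3],"turn": 0},{"xyz": [-0.5,0,12.3],"turn": 0}]'

```text
t: 25.3
tool_pos: [0.4364, -0.2732, 0.1764]
tool_rot: [[0.268, 0.963, 0.001], [0.963, -0.268, -0.0], [-0.0, 0.001, -1.0]]
ft_force: [0.1, -0.2, -0.7]
finger_gap: 0.996
```

```bash
python3 t.py .437 -.273 .176 -15.5
python3 - <<'E'
from h import *
p=np.array(robot.read_state()["tool_pos"]); x,y=p[:2]
cur=[(circ(x,y,.108,.042),(0,255,0)),(circ(x,y,.148,.014),(0,255,255)),(circ(x,y,.167,.0165),(0,255,255)),(circ(.437,-.268,.09,.075),(255,80,0))]
b=overlay("scene",(125,150,225,310),3.75,cur,None)
c=overlay("scene",(125,150,225,310),3.75,[],None)
cv2.imwrite("pics/g8.png",np.hstack([b,c]))
E
```

```text
t 25.3 p [ 0.4364 -0.2732  0.1764] yaw -15.53 q [ 22.  38.   8. 113. -10.  30.  21.] gap 0.996 F [ 0.1 -0.2 -0.7]
[0.437, -0.273, 0.176, -15.5] xyz [0.03 0.05 0.04] turn -0.0005
```

View pics/g8.png

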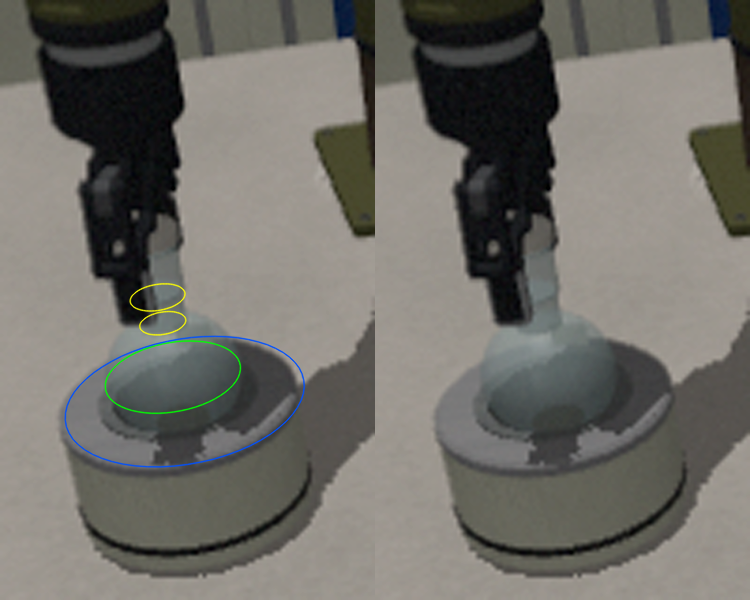

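The bulb (107–241 in the crop) matches the circle projected around the TCP (105–241), so the gripper is centred on the neck. I close.

Emit:
drive_tool --rows '[{"xyz": [0,0,0],"turn": 0},{"xyz": [0,0,0],"turn": 0},{"xyz": [0,0,0],"turn": 0},{"xyz": [0,0,0],"turn": 0},{"xyz": [0,0,0],"turn": 0},{"xyz": [0,0,0],"turn": 0},{"xyz": [0,0,0],"turn": 0},{"xyz": [0,0,0],"turn": 0},{"xyz": [0,0,0],"turn": 0}]' --jaw 1 --grip_force 50

```text
t: 26.3
tool_pos: [0.4355, -0.2728, 0.176]
tool_rot: [[0.268, 0.963, -0.001], [0.963, -0.268, 0.001], [0.0, -0.001, -1.0]]
ft_force: [-3.1, -0.1, 3.5]
finger_gap: 0.385
```

```bash
python3 t.py .437 -.273 .276 -15.5
```

```text
t 26.3 p [ 0.4355 -0.2728  0.176 ] yaw -15.54 q [ 22.  38.   8. 113. -10.  30.  21.] gap 0.385 F [-3.1 -0.1  3.5]
[0.437, -0.273, 0.276, -15.5] xyz [  0.03   0.13 -10.  ] turn -0.0007
```

Emit:
drive_tool --rows '[{"xyz": [0,0,-0.1],"turn": 0},{"xyz": [0,0,-0.4],"turn": 0},{"xyz": [0,0,-0.9],"turn": 0},{"xyz": [0,0,-1.6],"turn": 0},{"xyz": [0,0,-2.6],"turn": 0},{"xyz": [0,0,-3.8],"turn": 0},{"xyz": [0,0,-5.2],"turn": 0},{"xyz": [0,0,-6.7],"turn": 0},{"xyz": [0,0,-8.2],"turn": 0},{"xyz": [0,0,-9.4],"turn": 0},{"xyz": [0,0,-10.2],"turn": 0},{"xyz": [0,0,-10.5],"turn": 0},{"xyz": [0,0,-10.5],"turn": 0},{"xyz": [0,0,-10.5],"turn": 0}]'

```text
t: 27.7
tool_pos: [0.4359, -0.2727, 0.2807]
tool_rot: [[0.268, 0.964, -0.001], [0.964, -0.268, 0.001], [0.0, -0.001, -1.0]]
ft_force: [-0.2, 0.3, -1.2]
finger_gap: 0.384
```

```bash
python3 t.py .551 .020 .28 -15.5
python3 - <<'E'
from h import *
im=robot.snapshot("scene"); cv2.imwrite("pics/s9.png",im[:,:,::-1])
E
```

```text
t 27.7 p [ 0.4359 -0.2727  0.2807] yaw -15.52 q [ 20.  29.  11. 107.  -8.  45.  19.] gap 0.384 F [-0.2  0.3 -1.2]
[0.551, 0.02, 0.28, -15.5] xyz [31.28  3.26  0.07] turn -0.0003
```

Emit:
drive_tool --rows '[{"xyz": [0.3,0,0],"turn": 0},{"xyz": [1.2,0.1,0],"turn": 0},{"xyz": [2.8,0.3,0],"turn": 0},{"xyz": [4.8,0.5,0],"turn": 0},{"xyz": [7,0.7,0],"turn": 0},{"xyz": [9.3,1,0],"turn": 0},{"xyz": [11.6,1.2,0],"turn": 0},{"xyz": [13.9,1.4,0],"turn": 0},{"xyz": [16.2,1.7,0],"turn": 0},{"xyz": [18.5,1.9,0],"turn": 0},{"xyz": [20.8,2.2,0],"turn": 0},{"xyz": [23.1,2.4,0],"turn": 0},{"xyz": [25.4,2.7,0],"turn": 0},{"xyz": [27.5,2.9,0],"turn": 0},{"xyz": [29.2,3.1,0],"turn": 0},{"xyz": [30.4,3.2,0],"turn": 0},{"xyz": [31.1,3.3,0],"turn": 0},{"xyz": [31.3,3.3,0],"turn": 0},{"xyz": [31.3,3.3,0],"turn": 0},{"xyz": [31.3,3.3,0],"turn": 0}]'

```text
t: 29.75
tool_pos: [0.5515, 0.0186, 0.2811]
tool_rot: [[0.269, 0.963, -0.0], [0.963, -0.269, -0.001], [-0.001, -0.0, -1.0]]
ft_force: [-0.4, 0.0, -0.8]
finger_gap: 0.382
```

Emit:
drive_tool --rows '[{"xyz": [0,0,0],"turn": 0},{"xyz": [0,0,0],"turn": 0},{"xyz": [0,0,0],"turn": 0}]'

```text
t: 30.05
tool_pos: [0.5517, 0.0194, 0.2811]
tool_rot: [[0.268, 0.963, 0.0], [0.963, -0.268, -0.0], [0.0, 0.0, -1.0]]
ft_force: [-0.6, 0.3, -0.9]
finger_gap: 0.388
```

```bash
python3 t.py .551 .020 .203 -15.5
```

```text
t 30.05 p [0.5517 0.0194 0.2811] yaw -15.56 q [-14.  32.  13. 101.  -9.  49. -13.] gap 0.388 F [-0.6  0.3 -0.9]
[0.551, 0.02, 0.203, -15.5] xyz [ 0.04 -0.08  7.81] turn -0.001
```

Emit:
drive_tool --rows '[{"xyz": [0,0,0.3],"turn": 0},{"xyz": [0,0,1.2],"turn": 0},{"xyz": [0,0,2.5],"turn": 0},{"xyz": [0,0,3.8],"turn": 0},{"xyz": [0,-0.05,5],"turn": 0},{"xyz": [0,-0.05,6],"turn": 0},{"xyz": [0,-0.05,6.6],"turn": 0},{"xyz": [0,-0.05,6.9],"turn": 0},{"xyz": [0,-0.05,7.1],"turn": 0},{"xyz": [0,-0.05,7.2],"turn": 0},{"xyz": [0,-0.05,7.3],"turn": 0},{"xyz": [0,-0.05,7.4],"turn": 0},{"xyz": [0,-0.05,7.4],"turn": 0},{"xyz": [0,-0.05,7.4],"turn": 0}]'

```text
t: 31.45
tool_pos: [0.5514, 0.0199, 0.2072]
tool_rot: [[0.268, 0.964, 0.0], [0.964, -0.268, 0.0], [0.0, 0.0, -1.0]]
ft_force: [-0.8, 0.8, -1.8]
finger_gap: 0.386
```

Emit:
drive_tool --rows '[{"xyz": [0,0,0.05],"turn": 0},{"xyz": [0,0,0.1],"turn": 0},{"xyz": [0,0,0.15],"turn": 0},{"xyz": [0,0,0.2],"turn": 0},{"xyz": [0,0,0.25],"turn": 0},{"xyz": [0,0,0.3],"turn": 0},{"xyz": [0,0,0.33],"turn": 0},{"xyz": [0,0,0.33],"turn": 0}]'

```text
t: 32.25
tool_pos: [0.5512, 0.0198, 0.2039]
tool_rot: [[0.268, 0.963, -0.0], [0.963, -0.268, 0.0], [0.0, -0.0, -1.0]]
ft_force: [-0.3, 1.1, -0.1]
finger_gap: 0.382
```

```bash
python3 t.py .551 .020 .203 -15.5
```

```text
t 32.25 p [0.5512 0.0198 0.2039] yaw -15.53 q [-13.  38.  11. 106. -11.  38. -12.] gap 0.382 F [-0.3  1.1 -0.1]
[0.551, 0.02, 0.203, -15.5] xyz [ 0.01 -0.03  0.09] turn -0.0006
```

Emit:
drive_tool --rows '[{"xyz": [0,0,0.03],"turn": 0},{"xyz": [0,0,0.06],"turn": 0},{"xyz": [0,0,0.08],"turn": 0},{"xyz": [0,0,0.08],"turn": 0},{"xyz": [0,0,0.08],"turn": 0}]'

```text
t: 32.75
tool_pos: [0.5513, 0.0197, 0.2036]
tool_rot: [[0.268, 0.963, 0.0], [0.963, -0.268, 0.0], [0.0, 0.0, -1.0]]
ft_force: [-1.5, -1.2, 6.2]
finger_gap: 0.387
```

It is seated, at 6 N. I release, rise straight up, and check.

Emit:
drive_tool --rows '[{"xyz": [0,0,0],"turn": 0},{"xyz": [0,0,0],"turn": 0},{"xyz": [0,0,0],"turn": 0},{"xyz": [0,0,0],"turn": 0},{"xyz": [0,0,0],"turn": 0},{"xyz": [0,0,0],"turn": 0},{"xyz": [0,0,0],"turn": 0},{"xyz": [0,0,0],"turn": 0}]' --jaw 0

```text
t: 33.55
tool_pos: [0.5513, 0.0199, 0.203]
tool_rot: [[0.268, 0.964, 0.0], [0.964, -0.268, 0.0], [0.0, 0.0, -1.0]]
ft_force: [-0.3, -0.3, -0.4]
finger_gap: 1.003
```

Emit:
drive_tool --rows '[{"xyz": [0,0,-0.5],"turn": 0},{"xyz": [0,0,-1.5],"turn": 0},{"xyz": [0,0,-3],"turn": 0},{"xyz": [0,0,-5],"turn": 0},{"xyz": [0,0,-7],"turn": 0},{"xyz": [0,0,-9],"turn": 0},{"xyz": [0,0,-11],"turn": 0},{"xyz": [0,0,-12],"turn": 0},{"xyz": [0,0,-12],"turn": 0}]'

```text
t: 34.45
tool_pos: [0.5521, 0.0199, 0.3247]
tool_rot: [[0.268, 0.963, 0.004], [0.964, -0.268, 0.0], [0.001, 0.003, -1.0]]
ft_force: [-0.1, -0.1, -1.0]
finger_gap: 1.0
```

Emit:
drive_tool --rows '[{"xyz": [-1,0,0],"turn": 0},{"xyz": [-3,0,0],"turn": 0},{"xyz": [-6,0,0],"turn": 0},{"xyz": [-9,0,0],"turn": 0},{"xyz": [-12,0,0],"turn": 0},{"xyz": [-15,0,0],"turn": 0},{"xyz": [-18,0,0],"turn": 0},{"xyz": [-21,0,0],"turn": 0},{"xyz": [-24,0,0],"turn": 0},{"xyz": [-27,0,0],"turn": 0},{"xyz": [-29,0,0],"turn": 0},{"xyz": [-30,0,0],"turn": 0},{"xyz": [-30,0,0],"turn": 0}]'

```text
t: 35.75
tool_pos: [0.4696, -0.2706, 0.3222]
tool_rot: [[0.271, 0.963, -0.002], [0.963, -0.271, 0.0], [-0.0, -0.002, -1.0]]
ft_force: [0.2, -0.6, 0.8]
finger_gap: 0.998
```

```bash
python3 t.py
python3 - <<'E'
from h import *
R,G,Y=(0,0,255),(0,255,0),(0,255,255)
cur=[(circ(.55,.02,.078,.075),R),(circ(.551,.02,.108,.053),Y),(circ(.551,.02,.242,.019),G),(circ(.551,.02,.173,.014),G)]
a=overlay("top",(235,140,535,350),1.95,cur,None)
b=overlay("scene",(130,170,440,380),1.95,[],None)
c=overlay("scene",(250,165,350,310),2.75,cur,None)
H=np.zeros((a.shape[0]+b.shape[0],b.shape[1],3),np.uint8);H[:a.shape[0],:a.shape[1]]=a;H[a.shape[0]:]=b
W=np.zeros((H.shape[0],H.shape[1]+c.shape[1],3),np.uint8);W[:,:H.shape[1]]=H;W[:c.shape[0],H.shape[1]:]=c
f=min(800/W.shape[1],600/W.shape[0]);cv2.imwrite("pics/fin.png",cv2.resize(W,None,fx=f,fy=f,interpolation=cv2.INTER_AREA))
E
```

```text
t 35.75 p [ 0.4696 -0.2706  0.3222] yaw -15.71 q [17. 28. 14. 99. -8. 54. 18.] gap 0.998 F [ 0.2 -0.6  0.8]
```

View pics/fin.png

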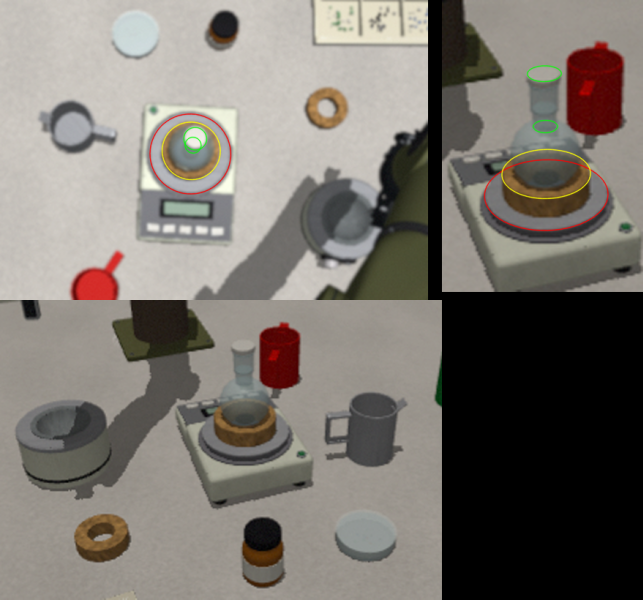

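The flask stands upright in the ring, with the stopper matching its projected circle. The ring is centred on the pan and the jug is upright, clear of the balance. I hand in.

```bash
python3 -c "
from bench import robot
print(robot.close_job())"
```

```text
the job is handed in; nothing more can be done
None
```

The job is done and handed in at about 36 s of robot time, well under the 72 s limit. I moved the jug by its handle to about (0.60, 0.24), beside the balance. I then put the larger cork ring on the middle of the pan and stood the flask in it.

- **Last pictures:** the flask is upright in the ring. The pan, ring and stopper outlines fit both views to about 2 mm. The jug stands clear of the balance, and the bystanders in view and the red jug look undisturbed. The green jug was mostly outside the final crops, so I did not check it there.
- **Forces:** each object was set down with no more than about 6 N measured at the end of the move. The gripper was open and away from everything at hand-in.
- **Disagreements:** the early flask position estimates disagreed by about 5 mm (-0.268 against -0.273 in y), which I settled with a close-up before gripping. One move call was refused because its rows lacked a turn value, and nothing moved.

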